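# Shut the bead box and snap its four clips

### The arm

A 6-joint arm with a two-finger parallel gripper is mounted at the origin on the work surface. World frame = base frame: x ahead of the robot, y to its left, z up, the work surface at z = 0. Lengths are in mm, angles in rad, forces in N, time in s.
With the tool pointing down it reaches from about 350 to 775 mm from the base axis. Payload 7.3 kg.
Tool frame: the origin (TCP) lies at the centre of the arm's flange, where the gripper is bolted on; the fingertips stand 178 mm ahead of it and the grasp point (between the pads) lies 159 mm ahead of it; z points along the fingers, y is the direction in which the jaws open and shut (so a half turn about z gives the same grasp; the last joint's range is limited). The gripper opens to 92 mm and grips with 3 to 60 N. Pads are 19 mm wide; open, the fingers measure 130 mm over their backs; the gripper's body (75 mm by 190 mm) begins 47 mm behind the grasp point.
Start: joints at [-1.271, 0.342, 1.524, -0, 1.275, -0.146], TCP at [226.389, -473.683, 404.741] pointing down, gripper open.
Joint ranges: [-2.53, 2.53], [-0.77, 2.02], [0.04, 2.7], [-1, 4.14], [0.28, 2.66], [-3.11, 3.11]. Speed limits (rad/s): [2.57, 2.57, 3.14, 3.14, 3.14, 3.14].

### API

Orientations are given as [roll, pitch, yaw] about the fixed x, y, z axes, in that order (R = Rz(yaw) Ry(pitch) Rx(roll)).
In Python, from plant import get_obs, capture, close_job gives the robot as it stands. The module is installed in compiled form; this text tells all that it offers.
- The arm moves only by the shell command python3 -m pendant 'ROWS'. ROWS is JSON, a list of rows, each a list of 3 entries, a list of its own where there are three numbers: the shift along the tool's x, y, z in m, then the turn, a rotation vector about the tool's x, y, z in rad, then the finger opening in m, from 0 to 0.0918. In form: [[[tx, ty, tz], [wx, wy, wz], fingers], ...]. A call has 1 to 10 rows; each row is the pose to reach, as a shift and turn from the pose commanded when the call began, along the tool's axes at that moment; what a row does not reach only later rows make up. A row lasts 1/12 s, in which the tool goes at most 41.7 mm and 7.16 degrees, less where a joint would pass 70% of its speed; a pose out of reach is approached as far as the arm can. A call with a gripper value outside its range is refused whole. The fingers move at their own pace and stop on an object; the grip force is fixed at half the most. Time passes only in rows, so rows that repeat a pose let the fingers close. It gives the time, the measured TCP pose, the force and the opening at its end, in the units of the state.
- get_obs(): the state, without advancing time (a new reading comes with each control period).
- capture(name): name is "scene" or "top" or "wrist"; returns a dict with "color" (480x640x3 uint8, red, green, blue), "mtx" (3x3 intrinsics, pixels), "rvec" (rotation vector, rad) and "tvec" (3), from world to camera coordinates, as OpenCV has them. Camera axes: x right, y down, z forward; pixel columns grow to the right and rows downward; lengths in mm; the calibration is good to about 2 mm. A picture is of the moment at which its call begins. There is no depth.
- close_job(): hands the job in, once; it reports no verdict.
The state is a dict: "time": time; "joint_positions": joint angles; "dq": joint speeds; "tau": joint torques, N m; "tool_pos": TCP position; "tcp_rot": TCP orientation; "contact_force": force on the tool from outside, world axes, zero at the start; "moment": the same for the moment, N m; "grip_width": finger opening in mm.
Only numpy, scipy, OpenCV 4.12 (cv2) and the standard library are available. Lean on these libraries where they do the work, as an engineer would, in place of code of your own. Each camera call takes 0.05 s, during which the arm holds its last target. There are 200 camera calls.

### The job

Set the blue lid squarely on the open bead box, all its clips still raised, without dropping it. Then flip the four orange side clips down one after another until each hangs fully down against the box. Leave the caddy and the other loose things on the table where they stand.

Things in the scene. Friction and masses are not known exactly. Their poses are not given: they have to be found in the camera images.
- box: Clear plastic bead box with wooden beads in it, open at the top, fast to the table. 110 mm along its x, 150 mm along its y, 70 mm high, walls 4 mm (opening 102 x 142). Origin: centre of its underside, on the table; z up.
- lid: The blue lid, loose, about 200 g with its clips. Origin: centre of its underside, lid axes as the box's (110 mm along x, 150 mm along y). From below: an 8 mm deep plug, 97 x 137 mm, its lower half 90 x 130, that drops inside the box's rim; then the 110 x 150 mm panel, z 8 to 14 mm, that rests on the rim; then the white grip rib, z 14 to 36 mm. It starts flat on the table right way up, its clips raised. Seated, its origin is 62 mm above the box's origin; either way round fits.
- lid_grip (a point): Centre of the white grip rib on the lid (25 mm above the lid's underside). The rib is 14 mm wide along the lid's y, 50 mm long along the lid's x and 22 mm tall; lid axes. Seated, it is 87 mm above the box's origin.
- clip_a (a joint): Angle of the orange clip on the lid's +x side (a 150 mm side), a plate 40 mm long from hinge to free edge, 50 mm wide along the lid's edge and 5 mm thick. 0 = sticking straight out level, negative = raised (to -0.9), 1.57 = hanging straight down against the box's side (end stop). It stays where it is left (friction 0.02 N m, about 1 N at its middle).
- clip_a_hinge (a point): Middle of the hinge line of that clip on the lid's +x side (a 150 mm side): 62 mm out from the lid's centre, 11 mm above the lid's underside (73 mm above the table once seated); fixed to the lid, lid axes. The clip turns about this line, outward and down.
- clip_b (a joint): Angle of the orange clip on the lid's +y side (a 110 mm side), a plate 40 mm long from hinge to free edge, 50 mm wide along the lid's edge and 5 mm thick. 0 = sticking straight out level, negative = raised (to -0.9), 1.57 = hanging straight down against the box's side (end stop). It stays where it is left (friction 0.02 N m, about 1 N at its middle).
- clip_b_hinge (a point): Middle of the hinge line of that clip on the lid's +y side (a 110 mm side): 82 mm out from the lid's centre, 11 mm above the lid's underside (73 mm above the table once seated); fixed to the lid, lid axes. The clip turns about this line, outward and down.
- clip_c (a joint): Angle of the orange clip on the lid's -x side (a 150 mm side), a plate 40 mm long from hinge to free edge, 50 mm wide along the lid's edge and 5 mm thick. 0 = sticking straight out level, negative = raised (to -0.9), 1.57 = hanging straight down against the box's side (end stop). It stays where it is left (friction 0.02 N m, about 1 N at its middle).
- clip_c_hinge (a point): Middle of the hinge line of that clip on the lid's -x side (a 150 mm side): 62 mm out from the lid's centre, 11 mm above the lid's underside (73 mm above the table once seated); fixed to the lid, lid axes. The clip turns about this line, outward and down.
- clip_d (a joint): Angle of the orange clip on the lid's -y side (a 110 mm side), a plate 40 mm long from hinge to free edge, 50 mm wide along the lid's edge and 5 mm thick. 0 = sticking straight out level, negative = raised (to -0.9), 1.57 = hanging straight down against the box's side (end stop). It stays where it is left (friction 0.02 N m, about 1 N at its middle).
- clip_d_hinge (a point): Middle of the hinge line of that clip on the lid's -y side (a 110 mm side): 82 mm out from the lid's centre, 11 mm above the lid's underside (73 mm above the table once seated); fixed to the lid, lid axes. The clip turns about this line, outward and down.
- spool: Bare wooden spool, 32 mm across, 42 high, standing on the table. Not to be disturbed. Origin: centre of its underside.
- tape_measure: Round yellow tape measure, 52 mm across, 17 high, lying on the table. Not to be disturbed. Origin: centre of its underside.
- jar: Closed jar, 52 mm across, 60 high, standing on the table. Not to be disturbed. Origin: centre of its underside.
- carousel: Round white plastic carousel caddy, 1.2 kg, standing loose on the table, 250 mm across, rim 48 mm high, centre post with a ball top 135 mm high; it holds a glass cup of beads (97 mm above the table), a gauge frame, a thimble and a plier. Not to be disturbed. Origin: centre of its underside.
Mind the look-alikes: they are no part of the job. What is shaped like the lid but green is not meant. What is shaped like the box but green is not meant.

How it is judged (in metres and radians):
On the way, in this order (a step that is already met when the one before it is completed fails the run):
1. the lid sits on the box with all four clips still raised (x of lid_grip in the frame of box between -0.006 and 0.006 m and y of lid_grip in the frame of box between -0.006 and 0.006 m and z of lid_grip in the frame of box between 0.083 and 0.0905 m and angle between the x axis of lid_grip and the x axis of box, either way round below 0.08 rad and angle between lid_grip's own z axis and vertical below 0.04 rad and value of joint each of clip_a, clip_b, clip_c, clip_d below 0.8 rad), for 0.2 s.
2. all four clips are flipped fully down with the lid on (x of lid_grip in the frame of box between -0.006 and 0.006 m and y of lid_grip in the frame of box between -0.006 and 0.006 m and z of lid_grip in the frame of box between 0.083 and 0.0905 m and angle between the x axis of lid_grip and the x axis of box, either way round below 0.08 rad and angle between lid_grip's own z axis and vertical below 0.04 rad and value of joint each of clip_a, clip_b, clip_c, clip_d above 1.35 rad), for 0.2 s.
At the end, for the whole second after the job is handed in: The lid rests on the box's rim, its plug inside: centred within 6 mm, square within 0.08 rad, level within 0.04 rad, at rest, and all four clips hang down to at least 1.35 rad (all of step 2 and linear speed of lid below 0.02 m/s); the robot touches nothing.
It fails at once if the lid falls (let go and faster than 0.7 m/s) (linear speed of lid above 0.7 m/s and contact force between lid and the fingers below 0.05 N and height (world z) of lid_grip above 0.05 m).
It fails at once if a bystander is shifted by more than 25 mm (distance of any of spool, tape_measure, jar, carousel from where it was at the start of the episode above 0.025 m).
It also fails if it takes over 72 s, if anything falls off the work surface, if the arm or the gripper's body presses on something with over 40 N, if the wrist force passes 120 N, or if a joint passes its speed limit or range.

## Working session

There is one attempt and no reset: what is moved stays moved. The work goes in short steps, Python scripts to look and compute and a shell command to move; the robot and the scene stay as the last step left them, time stands still between calls to the robot, and variables do not carry over. Pictures are saved under pics/ and viewed, about 8 in all and at most 12, crops included, and the job is handed in when it is done.

```bash
mkdir -p pics; python3 - <<'E'
from plant import *
import cv2
o=get_obs(); print({k:o[k] for k in('time','tool_pos','tcp_rot','grip_width','contact_force')})
for n in('scene','top'):
    c=capture(n); cv2.imwrite(f'pics/{n}0.png',c['color'][:,:,::-1]); print(n,c['mtx'],c['rvec'],c['tvec'])
E
```

```text
{'time': 0.0, 'tool_pos': array([ 226.34254564, -473.55081059,  404.02298909]), 'tcp_rot': array([-3.14000726e+00, -2.06583769e-04,  4.45799626e-01]), 'grip_width': 91.88159018423414, 'contact_force': array([-0.2892696 ,  0.87100728,  0.55546348])}
scene [[563.97050833   0.         314.98427402]
 [  0.         563.97050833 238.84835871]
 [  0.           0.           1.        ]] [ 1.44191633  2.1224712  -0.8932045 ] [ 201.61739043 -295.21301478 1444.05150289]
top [[600.36163086   0.         317.52304688]
 [  0.         600.36163086 243.94355162]
 [  0.           0.           1.        ]] [ 2.13134962 -2.18257965  0.10522689] [  12.30419921  525.47100593 1503.09448071]
```

View pics/scene0.png

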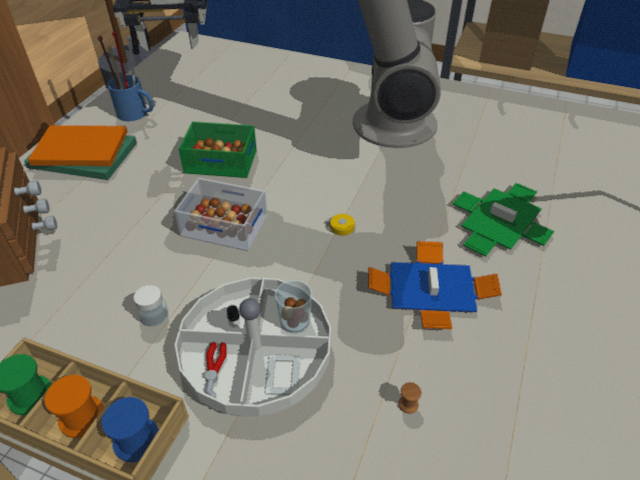

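View pics/top0.png

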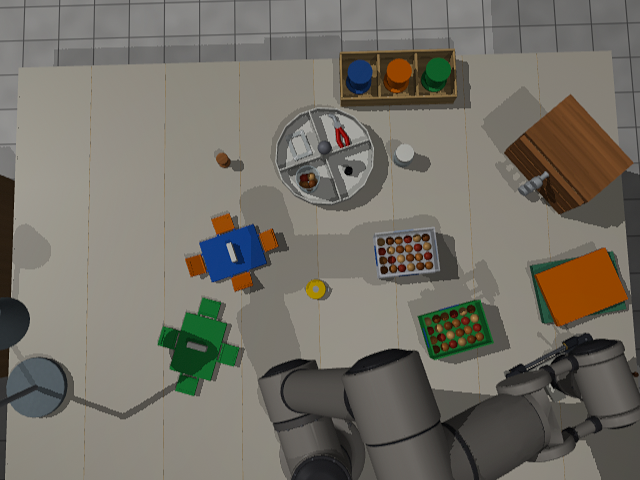

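The blue lid with orange clips and white rib is at top (233,252), scene (433,287); its green look-alike is at top (200,345). The clear box with blue marks is at top (407,252), scene (222,213); its green look-alike is at top (457,328). Blue lid and clear box fit the description, so I'll measure them and confirm in an enlarged crop.

```bash
cat > h.py <<'E'
import numpy as np, cv2
from scipy.spatial.transform import Rotation as Ro
from plant import *
def world(c,px,z):
    R=cv2.Rodrigues(np.array(c['rvec'],float))[0]; t=np.array(c['tvec'],float).ravel()
    px=np.asarray(px,float).reshape(-1,2)
    d=np.c_[px,np.ones(len(px))]@np.linalg.inv(c['mtx']).T@R; o=-R.T@t
    return o+d*((z-o[2])/d[:,2])[:,None]
def pix(c,P):
    return cv2.projectPoints(np.asarray(P,float).reshape(-1,1,3),np.array(c['rvec'],float),np.array(c['tvec'],float),c['mtx'],None)[0].reshape(-1,2)
def rect(c,mask,z):
    n,l,s,_=cv2.connectedComponentsWithStats(mask.astype(np.uint8)); i=1+np.argmax(s[1:,4])
    p=cv2.findContours((l==i).astype(np.uint8),0,1)[0][0].reshape(-1,2)
    return cv2.minAreaRect(world(c,p,z)[:,:2].astype(np.float32)), s[i]
def toolstep(dworld_mm,dyaw=0):
    "tool-frame shift (m) and turn for a world shift"
    R=Ro.from_euler('xyz',get_obs()['tcp_rot']); return R.inv().apply(dworld_mm)/1000
E
python3 - <<'E'
from h import *
for n in('top','scene'):
    c=capture(n); im=c['color'].astype(int); r,g,b=im[...,0],im[...,1],im[...,2]
    m=(b>100)&(r<70)&(b>g+50)
    w=np.array([world(c,[[x,y]],14)[0] for x,y in [(320,240)]])
    yy,xx=np.mgrid[:480,:640]
    roi=(np.hypot(xx-233,yy-252)<60) if n=='top' else (np.hypot(xx-433,yy-287)<70)
    print(n,'lid',rect(c,m&roi,14))
    wt=(r>170)&(g>170)&(b>160)&roi&(cv2.dilate((m&roi).astype(np.uint8),np.ones((9,9)))>0)
    near=wt&(np.hypot(xx-(233 if n=='top' else 433),yy-(252 if n=='top' else 285))<18)
    print('rib',rect(c,near,36))
    for nm,p in (('tape',(317,289) if n=='top' else (343,223)),('spool',(223,159) if n=='top' else (410,402)),('jar',(404,153)if n=='top' else (149,295)),('car',(325,155) if n=='top' else(253,345))): print(nm,world(c,[p],20)[0].round())
    a=im[190:310,170:470] if n=='top' else im[160:340,160:520]
    if n=='top': top=cv2.resize(im[200:305,360:460].astype(np.uint8),(600,600),interpolation=cv2.INTER_CUBIC)[:, :]
    else: sc=cv2.resize(im[170:260,165:285].astype(np.uint8),(800,600),interpolation=cv2.INTER_CUBIC)
top2=cv2.resize(top,(400,400)); sc2=cv2.resize(sc,(400,300)); 
c=np.zeros((400,800,3),np.uint8); c[:,:400]=top2; c[:300,400:]=sc2
cv2.imwrite('pics/box.png',c[:,:,::-1])
E
```

```text
top lid (((509.1915283203125, 222.07789611816406), (115.33413696289062, 155.12217712402344), 19.37708282470703), array([ 200,  225,   66,   57, 2128], dtype=int32))
rib (((510.2314758300781, 223.33811950683594), (44.261985778808594, 8.84576416015625), 9.556530952453613), array([227, 243,   7,  18,  28], dtype=int32))
tape [411.   4.  20.]
spool [756. 242.  20.]
jar [ 760. -231.   20.]
car [760. -25.  20.]
scene lid (((508.6433410644531, 220.62521362304688), (114.11378479003906, 156.72154235839844), 18.460729598999023), array([ 390,  262,   88,   50, 3262], dtype=int32))
rib (((508.8722229003906, 221.10394287109375), (46.00233840942383, 10.198354721069336), 19.680068969726562), array([430, 268,   8,  20,  79], dtype=int32))
tape [417.  12.  20.]
spool [758. 245.  20.]
jar [ 724. -251.   20.]
car [752. -27.  20.]
```

View pics/box.png

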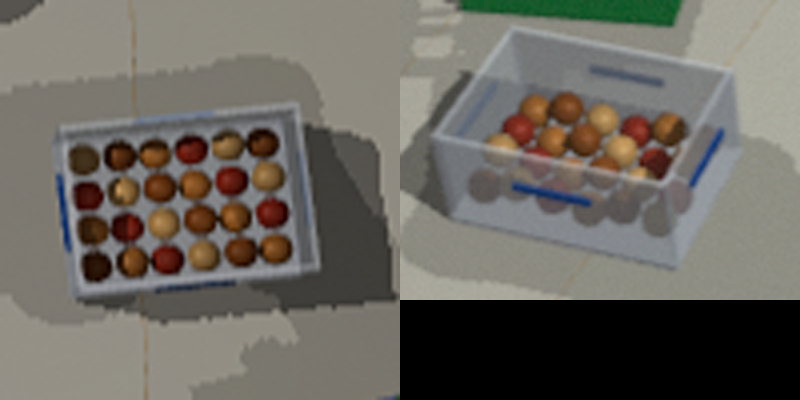

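The crop shows the clear open box with blue catch plates. Outer rim corners in the top image: about (374,234), (434,228), (440,270), (379,278). In the scene image: (199,179), (265,192), (245,226), (176,211).

```bash
python3 - <<'E'
from h import *
C={'top':[(374.2,234.1),(434.5,227.6),(440,270.3),(378.8,278)],'scene':[(198.9,179),(264.9,191.6),(244.5,225.5),(175.5,211.1)]}
for n in C:
    c=capture(n); w=world(c,C[n],70); print(n,w.round(1).tolist(),w.mean(0)); 
    print(cv2.minAreaRect(w[:,:2].astype(np.float32)))
o=get_obs(); print(o['tool_pos'],o['tcp_rot'],o['time'])
# wrist camera pose rel tool
c=capture('wrist');R=cv2.Rodrigues(np.array(c['rvec'],float))[0];p=-R.T@np.array(c['tvec']).ravel()
T=Ro.from_euler('xyz',o['tcp_rot']).as_matrix(); print('cam in tool',T.T@(p-o['tool_pos']),T.T@R.T,c['mtx'])
d=np.array([509,221.5,404])-o['tool_pos'];print(d,toolstep(d))
E
```

```text
top [[542.2, -142.1, 70.0], [554.8, -292.2, 70.0], [448.3, -301.0, 70.0], [432.9, -149.8, 70.0]] [ 494.52563433 -221.29807008   70.        ]
((493.815185546875, -221.0220184326172), (109.58056640625, 152.09848022460938), 4.778661251068115)
scene [[449.8, -297.6, 70.0], [437.0, -150.8, 70.0], [542.0, -143.9, 70.0], [554.3, -289.6, 70.0]] [ 495.78853841 -220.49469886   70.        ]
((495.6555480957031, -220.2206268310547), (105.24324798583984, 148.1787872314453), 4.826806545257568)
[ 226.374343   -473.66390192  404.51002104] [-3.14117133e+00 -2.66301806e-05  4.45784359e-01] 0.3
cam in tool [76.07691506  0.69582391 20.1874919 ] [[-4.11433387e-04 -9.58358957e-01 -2.85565998e-01]
 [ 9.99999915e-01 -3.84078604e-04 -1.51797417e-04]
 [ 3.57966240e-05 -2.85566036e-01  9.58359034e-01]] [[333.82296796   0.         315.64209156]
 [  0.         333.82296796 239.12693647]
 [  0.           0.           1.        ]]
[ 2.82625657e+02  6.95163902e+02 -5.10021042e-01] [ 0.55473303 -0.50537234  0.00066411]
```

```bash
python3 -m pendant '[[[0.32,-0.15,0],[0,0,0],0.0918],[[0.32,-0.15,0],[0,0,0],0.0918],[[0.32,-0.15,0],[0,0,0],0.0918],[[0.32,-0.15,0],[0,0,0],0.0918],[[0.32,-0.15,0],[0,0,0],0.0918],[[0.32,-0.15,0],[0,0,0],0.0918],[[0.32,-0.15,0],[0,0,0],0.0918],[[0.32,-0.15,0],[0,0,0],0.0918],[[0.32,-0.15,0],[0,0,0],0.0918],[[0.32,-0.15,0],[0,0,0],0.0918]]' && python3 -m pendant '[[[0.235,-0.355,0],[0,0,0.113],0.0918],[[0.235,-0.355,0],[0,0,0.113],0.0918],[[0.235,-0.355,0],[0,0,0.113],0.0918],[[0.235,-0.355,0],[0,0,0.113],0.0918],[[0.235,-0.355,0],[0,0,0.113],0.0918],[[0.235,-0.355,0],[0,0,0.113],0.0918],[[0.235,-0.355,0],[0,0,0.113],0.0918],[[0.235,-0.355,0],[0,0,0.113],0.0918],[[0.235,-0.355,0],[0,0,0.113],0.0918],[[0.235,-0.355,0],[0,0,0.113],0.0918]]' && python3 -m pendant '[[[0,0,0],[0,0,0],0.0918],[[0,0,0],[0,0,0],0.0918],[[0,0,0],[0,0,0],0.0918]]'
cat > look.py <<'E'
from h import *
import sys
c=capture('wrist'); o=get_obs(); im=c['color'].astype(int); r,g,b=im[...,0],im[...,1],im[...,2]
print(o['time'],o['tool_pos'],o['tcp_rot'],o['grip_width'],o['contact_force'])
cv2.imwrite(f'pics/{sys.argv[1]}.png',im[:,:,::-1])
hsv=cv2.cvtColor(c['color'],cv2.COLOR_RGB2HSV)
m=(b>80)&(r<80)&(b>g+40)&(b>r+60)
z=float(sys.argv[2]) if len(sys.argv)>2 else 0
print('blue',rect(c,m,14+z))
(cx,cy),_,_=rect(c,m,14+z)[0]
p=pix(c,[[cx,cy,30+z]])[0]; yy,xx=np.mgrid[:480,:640]
w=(hsv[...,1]<60)&(hsv[...,2]>130)&(np.hypot(xx-p[0],yy-p[1])<60)
if w.any(): print('rib',p,rect(c,w,36+z))
E
python3 look.py w1
```

```text
time: 1.18
tool_pos: [452.4, -197.2, 404.7]
tcp_rot: [-3.141, -0.001, 0.451]
contact_force: [0.5, -0.7, -0.1]
grip_width: 91.8
time: 2.02
tool_pos: [507.9, 211.5, 404.8]
tcp_rot: [3.141, -0.0, 0.332]
contact_force: [0.5, -0.1, -0.4]
grip_width: 92.0
time: 2.27
tool_pos: [507.9, 209.5, 404.4]
tcp_rot: [3.141, 0.001, 0.333]
contact_force: [-0.4, -0.3, -0.5]
grip_width: 91.7
2.3167 [507.96515798 208.94314718 404.54479863] [3.14095590e+00 7.29989004e-04 3.31633406e-01] 92.01155512734854 [1.23706375 0.16301795 0.52256421]
blue (((508.4101257324219, 218.45053100585938), (116.30558776855469, 156.09716796875), 17.694122314453125), array([  237,   153,   142,   104, 10964], dtype=int32))
rib [306.9512574  209.66839911] (((509.8333435058594, 218.60626220703125), (51.80498123168945, 12.942447662353516), 18.33047866821289), array([301, 185,  13,  49, 613], dtype=int32))[ WARN:0@1.720] global loadsave.cpp:1063 imwrite_ Unsupported depth image for selected encoder is fallbacked to CV_8U.
```

View pics/w1.png

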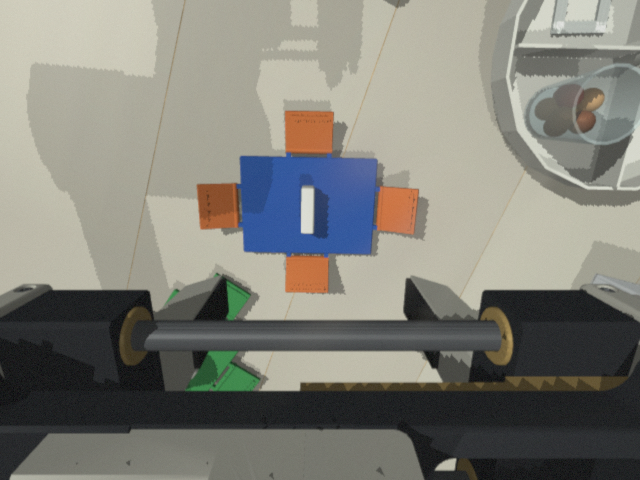

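The wrist view shows the blue lid at (307,208), its rib upright, the clips raised and clear of the fingers. I go down, narrowing the jaws, and re-measure halfway.

```bash
python3 -m pendant '[[[0.005,-0.009,0.04],[0,0,0.015],0.06],[[0.005,-0.009,0.08],[0,0,0.015],0.06],[[0.005,-0.009,0.11],[0,0,0.015],0.06],[[0.005,-0.009,0.13],[0,0,0.015],0.06],[[0.005,-0.009,0.13],[0,0,0.015],0.06],[[0.005,-0.009,0.13],[0,0,0.015],0.06],[[0.005,-0.009,0.13],[0,0,0.015],0.06]]'; python3 look.py w2 2>/dev/null
```

```text
time: 2.9
tool_pos: [510.5, 219.5, 276.4]
tcp_rot: [3.141, -0.003, 0.316]
contact_force: [0.6, 0.0, -0.5]
grip_width: 60.4
2.95 [510.49104648 219.78287192 276.74703557] [ 3.14126995 -0.00361512  0.31658983] 59.99918206420343 [0.25349804 0.55486954 0.40710359]
blue (((508.57366943359375, 218.4183807373047), (116.53700256347656, 156.63763427734375), 18.08154296875), array([  210,   170,   209,   147, 21637], dtype=int32))
rib [314.99337032 254.59755973] (((510.96685791015625, 218.7807159423828), (53.09973907470703, 13.325840950012207), 17.624019622802734), array([ 306,  217,   20,   73, 1406], dtype=int32))
```

View pics/w2.png

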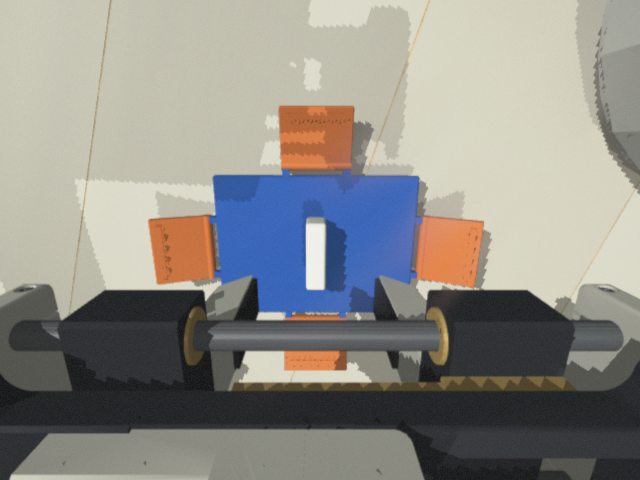

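Aligned within about 1 mm: rib at (315,253), yaw 0.31. Down, grip, small lift.

```bash
python3 -m pendant '[[[-0.001,0.0005,0.03],[0,0,0],0.06],[[-0.001,0.0005,0.06],[0,0,0],0.06],[[-0.001,0.0005,0.073],[0,0,0],0.06],[[-0.001,0.0005,0.08],[0,0,0],0.06],[[-0.001,0.0005,0.08],[0,0,0],0.04],[[-0.001,0.0005,0.08],[0,0,0],0.02],[[-0.001,0.0005,0.08],[0,0,0],0.005],[[-0.001,0.0005,0.08],[0,0,0],0.005],[[-0.001,0.0005,0.08],[0,0,0],0.005],[[-0.001,0.0005,0.08],[0,0,0],0.005]]' && python3 -m pendant '[[[0,0,0],[0,0,0],0.005],[[0,0,0],[0,0,0],0.005],[[0,0,-0.005],[0,0,0],0.005],[[0,0,-0.015],[0,0,0],0.005],[[0,0,-0.03],[0,0,0],0.005],[[0,0,-0.05],[0,0,0],0.005],[[0,0,-0.08],[0,0,0],0.005],[[0,0,-0.10],[0,0,0],0.005],[[0,0,-0.12],[0,0,0],0.005],[[0,0,-0.12],[0,0,0],0.005]]'; python3 look.py w3 118 2>/dev/null
```

```text
time: 3.78
tool_pos: [509.0, 219.7, 195.4]
tcp_rot: [3.141, -0.001, 0.318]
contact_force: [0.5, -0.4, 0.3]
grip_width: 24.5
time: 4.62
tool_pos: [509.7, 219.9, 319.5]
tcp_rot: [3.141, -0.008, 0.318]
contact_force: [0.6, 0.2, -0.7]
grip_width: 14.0
4.6667 [509.1992871  219.72640759 317.17194011] [ 3.14124626 -0.00514718  0.31787585] 13.558873421170807 [-0.33472478  0.29769404 -2.51987666]
blue (((534.8845825195312, 227.8323974609375), (64.9754638671875, 163.44358825683594), 18.178617477416992), array([  160,   179,   310,   120, 25286], dtype=int32))
rib [314.51163262 251.08410795] (((522.8068237304688, 223.59002685546875), (31.65896224975586, 14.116024017333984), 18.876184463500977), array([ 300,  249,   31,   63, 1757], dtype=int32))
```

View pics/w3.png

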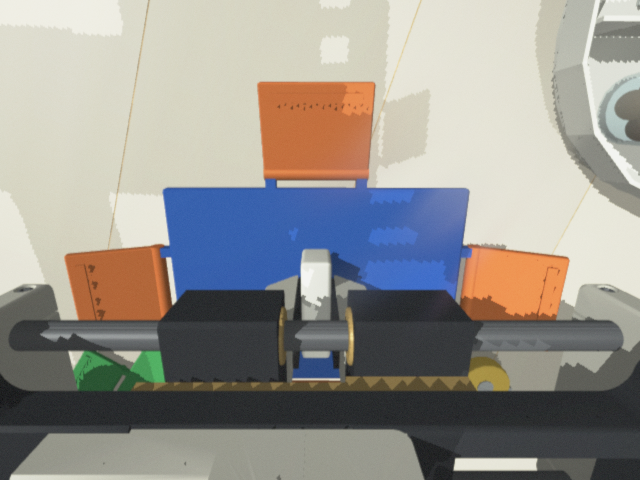

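Gripped (width 13.6), lid level; its front panel edge runs (166,188)–(467,188). Measuring the lid in the hand, then transferring over the box.

```bash
python3 - <<'E'
from h import *
c=capture('wrist');o=get_obs()
T=Ro.from_euler('xyz',o['tcp_rot'])
for z in(132,136,140):
    w=world(c,[(166,188),(467,188)],z); print(z,T.inv().apply(w-o['tool_pos']).round(1).tolist())
E
python3 -m pendant '[[[-0.004,0.01,-0.01],[0,0,0.01],0.005],[[-0.011,0.03,-0.02],[0,0,0.03],0.005],[[-0.02,0.055,-0.025],[0,0,0.05],0.005],[[-0.03,0.085,-0.025],[0,0,0.07],0.005],[[-0.042,0.115,-0.025],[0,0,0.09],0.005],[[-0.053,0.145,-0.025],[0,0,0.11],0.005],[[-0.064,0.175,-0.025],[0,0,0.13],0.005],[[-0.075,0.205,-0.025],[0,0,0.15],0.005],[[-0.086,0.235,-0.025],[0,0,0.17],0.005],[[-0.097,0.265,-0.025],[0,0,0.19],0.005]]'
python3 - <<'E'
from h import *
o=get_obs();print(o['grip_width'],o['tool_pos'],o['tcp_rot'],toolstep(np.array([495,-221,342])-o['tool_pos']),o['tcp_rot'][2]-.084)
E
```

```text
132 [[54.5, -73.1, 183.4], [54.4, 75.6, 183.4]]
136 [[55.0, -71.3, 179.4], [55.0, 73.8, 179.4]]
140 [[55.6, -69.5, 175.4], [55.5, 72.0, 175.4]]
time: 5.55
tool_pos: [498.6, -64.5, 338.9]
tcp_rot: [-3.141, 0.002, 0.126]
contact_force: [0.8, 0.5, -1.1]
grip_width: 13.9
13.912837384195074 [498.57873735 -64.4880766  338.92112898] [-3.14085722e+00  2.40772465e-03  1.26040584e-01] [-0.02323236  0.15481824 -0.0031368 ] 0.04204058367403192
```

```bash
python3 - <<'E'
from h import *
c=capture('wrist');o=get_obs()
T=Ro.from_euler('z',.084)
P=T.apply([[55,75,70],[55,-75,70],[-55,-75,70],[-55,75,70]])+[495,-221,0]
print(pix(c,P).round())
cv2.imwrite('pics/w4.png',c['color'][:,:,::-1])
E
```

```text
[[424. 196.]
 [622. 205.]
 [583. 333.]
 [407. 326.]]
```

View pics/w4.png

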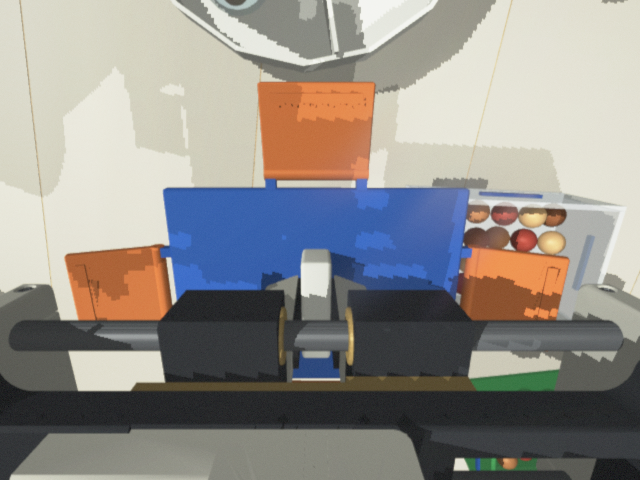

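The prediction for the box's far corner (622,205) matches the picture (622,207), and the lid hasn't shifted in the hand. I go to hover above the box.

```bash
python3 -m pendant '[[[-0.005,0.03,0],[0,0,0.01],0.005],[[-0.009,0.06,0],[0,0,0.02],0.005],[[-0.014,0.09,0],[0,0,0.03],0.005],[[-0.019,0.12,0],[0,0,0.042],0.005],[[-0.022,0.14,0],[0,0,0.042],0.005],[[-0.0235,0.154,0],[0,0,0.042],0.005],[[-0.0235,0.154,0.02],[0,0,0.042],0.005],[[-0.0235,0.154,0.045],[0,0,0.042],0.005],[[-0.0235,0.154,0.055],[0,0,0.042],0.005],[[-0.0235,0.154,0.055],[0,0,0.042],0.005]]'
python3 -m pendant '[[[0,0,0],[0,0,0],0.005],[[0,0,0],[0,0,0],0.005],[[0,0,0],[0,0,0],0.005]]'
python3 - <<'E'
from h import *
c=capture('scene');o=get_obs();cv2.imwrite('pics/s5.png',cv2.resize(c['color'][140:260,140:300,::-1],(800,600),interpolation=2)); print(o['tool_pos'],o['tcp_rot'],o['contact_force'])
im=c['color'].astype(int); r,g,b=im[...,0],im[...,1],im[...,2]
for n in('scene','top','wrist'):
    c=capture(n);im=c['color'].astype(int); r,g,b=im[...,0],im[...,1],im[...,2]
    m=(b>80)&(r<80)&(b>g+40)&(b>r+60); 
    q=pix(c,[495,-221,105])[0]; yy,xx=np.mgrid[:480,:640]
    print(n,rect(c,m&(np.hypot(xx-q[0],yy-q[1])<(60 if n!='wrist' else 400)),105))
E
```

```text
time: 6.43
tool_pos: [494.9, -217.5, 281.8]
tcp_rot: [-3.137, 0.006, 0.086]
contact_force: [-0.5, 0.2, -1.6]
grip_width: 13.7
time: 6.68
tool_pos: [496.3, -218.1, 286.0]
tcp_rot: [3.14, -0.002, 0.086]
contact_force: [-0.2, 0.2, -0.9]
grip_width: 13.7
[ 496.21606501 -218.11657999  285.94516404] [ 3.14017000e+00 -1.77680789e-03  8.63214981e-02] [-0.1300654   0.53026998 -1.74839759]
scene (((496.648193359375, -216.9954376220703), (113.35472869873047, 154.91029357910156), 4.362724304199219), array([ 174,  168,   91,   47, 2099], dtype=int32))
top (((456.4082946777344, -245.57485961914062), (84.04147338867188, 26.558820724487305), 88.61455535888672), array([402, 261,  36,  12, 238], dtype=int32))
wrist (((523.6866455078125, -216.66603088378906), (62.16067123413086, 157.16275024414062), 5.1050825119018555), array([  160,   179,   311,   120, 25501], dtype=int32))
```

View pics/s5.png

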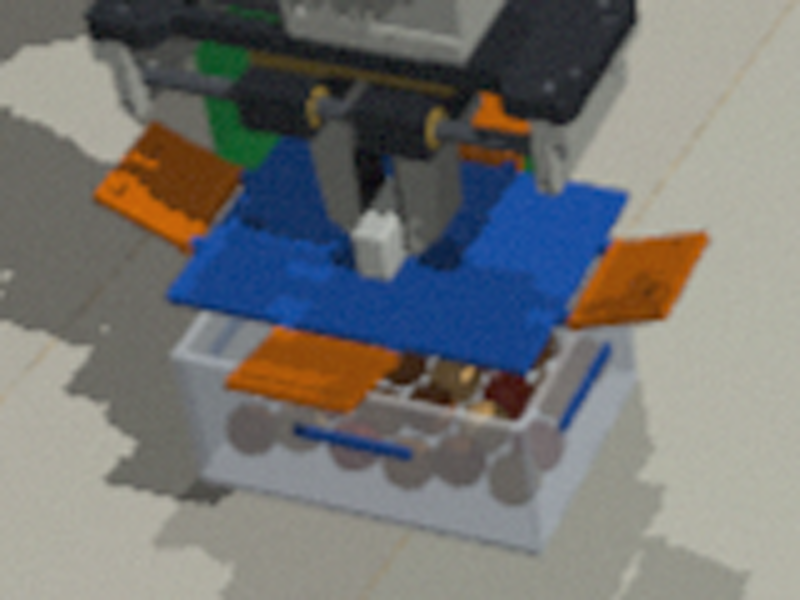

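Hovering over the box: the lid is square and needs about (-1, -2.7) mm more. Correct and lower slowly.

```bash
python3 -m pendant '[[[-0.001,0.0026,0],[0,0,0],0.005],[[-0.001,0.0026,0.005],[0,0,0],0.005],[[-0.001,0.0026,0.01],[0,0,0],0.005],[[-0.001,0.0026,0.014],[0,0,0],0.005],[[-0.001,0.0026,0.018],[0,0,0],0.005],[[-0.001,0.0026,0.021],[0,0,0],0.005],[[-0.001,0.0026,0.023],[0,0,0],0.005],[[-0.001,0.0026,0.023],[0,0,0],0.005]]'; python3 -m pendant '[[[0,0,0.002],[0,0,0],0.005],[[0,0,0.0035],[0,0,0],0.005],[[0,0,0.0045],[0,0,0],0.005],[[0,0,0.0045],[0,0,0],0.005]]'
python3 - <<'E'
from h import *
c=capture('scene');o=get_obs();print(o['tool_pos'],o['tcp_rot'],o['contact_force'],o['moment'])
im=c['color'].astype(int); r,g,b=im[...,0],im[...,1],im[...,2]
m=(b>80)&(r<80)&(b>g+40)&(b>r+60);q=pix(c,[495,-221,80])[0]; yy,xx=np.mgrid[:480,:640]
print(rect(c,m&(np.hypot(xx-q[0],yy-q[1])<60),76))
E
```

```text
time: 7.55
tool_pos: [495.0, -220.8, 261.1]
tcp_rot: [-3.141, 0.001, 0.086]
contact_force: [0.2, -0.2, -1.8]
grip_width: 13.9
time: 7.88
tool_pos: [495.1, -220.9, 257.1]
tcp_rot: [3.141, 0.0, 0.086]
contact_force: [0.2, -0.0, -2.0]
grip_width: 13.6
[ 495.07924482 -220.87060084  257.19921965] [ 3.14142539e+00 -3.37914406e-05  8.57799693e-02] [ 0.28508763 -0.22641847 -1.46891276] [0.0047879  0.02785229 0.0069433 ]
(((494.5047302246094, -220.197998046875), (114.33624267578125, 155.5296630859375), 5.4211649894714355), array([ 176,  179,   89,   46, 2045], dtype=int32))
```

```bash
python3 -m pendant '[[[0,0,0.001],[0,0,0],0.005],[[0,0,0.001],[0,0,0],0.005],[[0,0,0.001],[0,0,0],0.005]]';python3 -m pendant '[[[0,0,0.001],[0,0,0],0.005],[[0,0,0.001],[0,0,0],0.005],[[0,0,0.001],[0,0,0],0.005]]'
```

```text
time: 8.18
tool_pos: [495.1, -220.9, 256.9]
tcp_rot: [3.141, -0.001, 0.086]
contact_force: [-1.3, 1.1, 4.9]
grip_width: 14.0
time: 8.43
tool_pos: [495.0, -220.8, 256.9]
tcp_rot: [3.141, -0.001, 0.086]
contact_force: [-4.9, 1.7, 14.8]
grip_width: 14.0
```

Firm contact at TCP z 256.9, matching the expected seated height (~257). Release and rise.

```bash
python3 -m pendant '[[[0,0,-0.001],[0,0,0],0.005],[[0,0,-0.001],[0,0,0],0.04],[[0,0,-0.001],[0,0,0],0.04],[[0,0,-0.001],[0,0,0],0.04],[[0,0,-0.001],[0,0,0],0.04],[[0,0,-0.001],[0,0,0],0.04],[[0,0,-0.02],[0,0,0],0.04],[[0,0,-0.05],[0,0,0],0.04],[[0,0,-0.09],[0,0,0],0.04],[[0,0,-0.12],[0,0,0],0.04]]'
python3 look.py w6 62 2>/dev/null
python3 - <<'E'
from h import *
c=capture('scene')
im=c['color'].astype(int); r,g,b=im[...,0],im[...,1],im[...,2]
m=(b>80)&(r<80)&(b>g+40)&(b>r+60);q=pix(c,[495,-221,80])[0]; yy,xx=np.mgrid[:480,:640]
print(rect(c,m&(np.hypot(xx-q[0],yy-q[1])<60),76))
a=cv2.resize(c['color'][150:250,150:290,::-1],(560,400),interpolation=2); w=cv2.resize(cv2.imread('pics/w6.png')[80:380],(640,300)) if 0 else cv2.resize(cv2.imread('pics/w6.png'),(240,180))
o=np.zeros((400,800,3),np.uint8);o[:,:560]=a;o[:180,560:]=w;cv2.imwrite('pics/s7.png',o)
E
```

```text
time: 9.27
tool_pos: [495.1, -220.9, 377.5]
tcp_rot: [3.141, -0.001, 0.086]
contact_force: [1.0, -0.8, -1.3]
grip_width: 40.0
9.3167 [ 496.05797192 -221.34858142  383.48990751] [ 3.134614   -0.00926239  0.08594774] 39.99371772243342 [ 1.69949002 -0.3214851   4.72446663]
blue (((493.0989074707031, -220.3904266357422), (116.48175811767578, 155.46267700195312), 1.451413869857788), array([  224,   164,   183,   130, 16957], dtype=int32))
rib [313.36652919 238.61654904] (((496.4882507324219, -221.80181884765625), (52.24363708496094, 13.608623504638672), 4.469445705413818), array([ 307,  205,   18,   63, 1054], dtype=int32))
(((494.5320739746094, -220.62191772460938), (115.32235717773438, 156.35560607910156), 4.191315174102783), array([ 176,  177,   89,   48, 2479], dtype=int32))
```

View pics/s7.png

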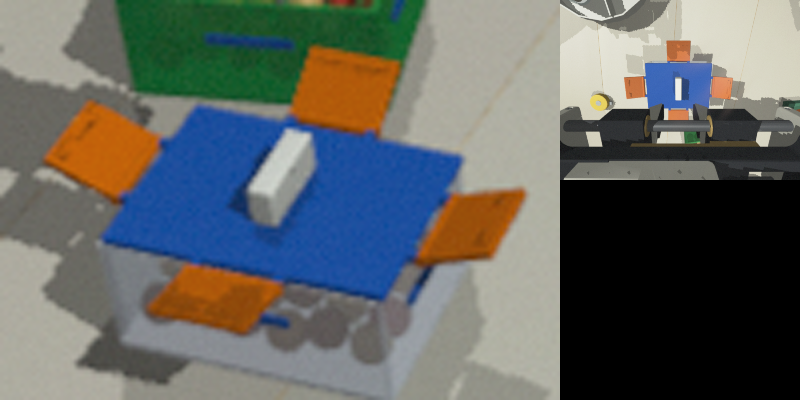

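Seated: lid (494.8,-220.8), yaw ≈0.08, all four clips raised. Now I press the clips down with closed fingers, starting on the +x side. The radial offset is 78.5 mm, which leaves the finger's inner face about 7 mm outside the hinge line.

```bash
python3 -m pendant '[[[0.03,0,0],[0,0,0],0],[[0.06,0,0],[0,0,0],0],[[0.0785,0,0.02],[0,0,0],0],[[0.0785,0,0.05],[0,0,0],0],[[0.0785,0,0.08],[0,0,0],0],[[0.0785,0,0.085],[0,0,0],0],[[0.0785,0,0.085],[0,0,0],0],[[0.0785,0,0.085],[0,0,0],0]]'
python3 - <<'E'
from h import *
o=get_obs(); y=o['tcp_rot'][2]; R=Ro.from_euler('z',.086)
print(o['tool_pos'],o['tcp_rot'],'lid frame',R.inv().apply(o['tool_pos']-[495,-220.8,0]),o['joint_positions'][5],o['grip_width'])
E
```

```text
time: 10.03
tool_pos: [573.5, -214.4, 290.9]
tcp_rot: [3.141, -0.0, 0.086]
contact_force: [0.8, -0.5, 1.4]
grip_width: 0.3
[ 573.47147461 -214.37376697  290.87491319] [ 3.14129217e+00 -4.05965353e-04  8.56022429e-02] lid frame [ 78.73344096  -0.33774772 290.87491319] 1.002369607171038 0.3007757476305218
```

```bash
python3 -m pendant '[[[0,0,0.01],[0,0,0],0],[[0,0,0.018],[0,0,0],0],[[0,0,0.025],[0,0,0],0],[[0,0,0.032],[0,0,0],0],[[0,0,0.038],[0,0,0],0],[[0,0,0.044],[0,0,0],0],[[0,0,0.05],[0,0,0],0]]';  python3 -m pendant '[[[0,0,0.005],[0,0,0],0],[[0,0,0.01],[0,0,0],0],[[0,0,0.015],[0,0,0],0],[[0,0,0.015],[0,0,0],0],[[0,0,0.015],[0,0,0],0]]'; python3 -m pendant '[[[-0.001,0,0],[0,0,0],0],[[-0.002,0,0],[0,0,0],0],[[-0.003,0,0],[0,0,0],0],[[-0.003,0,0],[0,0,0],0],[[-0.003,0,0],[0,0,0],0]]'
python3 - <<'E'
from h import *
c=capture('scene'); a=cv2.resize(c['color'][150:250,150:290,::-1],(800,572),interpolation=2); cv2.imwrite('pics/s8.png',a)
E
```

```text
time: 10.62
tool_pos: [573.6, -214.2, 240.2]
tcp_rot: [3.141, -0.001, 0.086]
contact_force: [1.4, 1.2, 2.2]
grip_width: 0.3
time: 11.03
tool_pos: [573.1, -214.0, 224.6]
tcp_rot: [-3.141, 0.001, 0.086]
contact_force: [-0.2, -0.1, -0.1]
grip_width: 0.5
time: 11.45
tool_pos: [570.2, -214.5, 225.4]
tcp_rot: [3.141, -0.0, 0.086]
contact_force: [0.6, 0.3, -0.0]
grip_width: 0.5
```

View pics/s8.png

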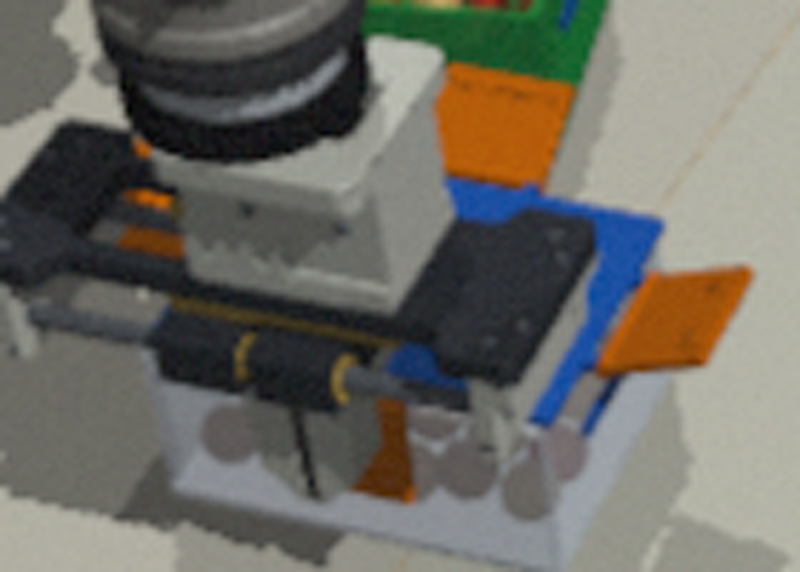

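The finger has the +x clip nearly vertical (view 10; lower edge about (385,495)). I push inward by feel until it meets the end stop.

```bash
python3 -m pendant '[[[-0.001,0,0],[0,0,0],0],[[-0.002,0,0],[0,0,0],0],[[-0.002,0,0],[0,0,0],0],[[-0.002,0,0],[0,0,0],0]]'; python3 -m pendant '[[[-0.001,0,0],[0,0,0],0],[[-0.001,0,0],[0,0,0],0],[[-0.001,0,0],[0,0,0],0]]';  python3 -m pendant '[[[-0.001,0,0],[0,0,0],0],[[-0.001,0,0],[0,0,0],0],[[-0.001,0,0],[0,0,0],0]]'
```

```text
time: 11.83
tool_pos: [568.3, -214.6, 225.3]
tcp_rot: [3.141, -0.0, 0.086]
contact_force: [1.6, -0.3, 0.1]
grip_width: 0.3
time: 12.08
tool_pos: [567.8, -214.8, 225.6]
tcp_rot: [3.141, -0.002, 0.086]
contact_force: [5.3, -0.5, -1.9]
grip_width: 0.6
time: 12.33
tool_pos: [567.4, -214.8, 225.9]
tcp_rot: [3.14, -0.004, 0.086]
contact_force: [7.5, -0.7, -1.2]
grip_width: 0.3
```

End stop felt at 568 mm (7 N), so clip +x is fully down. Back off, rise, and go to +y with a quarter turn.

```bash
python3 -m pendant '[[[0.012,0,0],[0,0,0],0],[[0.012,0,-0.04],[0,0,0],0],[[0.012,0,-0.08],[0,0,0],0],[[0.012,0,-0.11],[0,0,0],0],[[0.0,-0.015,-0.11],[0,0,-0.12],0],[[-0.015,-0.035,-0.11],[0,0,-0.24],0],[[-0.033,-0.055,-0.11],[0,0,-0.36],0],[[-0.05,-0.075,-0.11],[0,0,-0.48],0],[[-0.065,-0.09,-0.11],[0,0,-0.6],0],[[-0.0716,-0.0985,-0.11],[0,0,-0.72],0]]' && python3 -m pendant '[[[0,0,0],[0,0,-0.12],0],[[0,0,0],[0,0,-0.24],0],[[0,0,0],[0,0,-0.36],0],[[0,0,0],[0,0,-0.48],0],[[0,0,0],[0,0,-0.6],0],[[0,0,0],[0,0,-0.72],0],[[0,0,0],[0,0,-0.85],0],[[0,0,0.02],[0,0,-0.85],0],[[0,0,0.045],[0,0,-0.85],0],[[0,0,0.045],[0,0,-0.85],0]]'
cat > lf.py <<'E'
from h import *
o=get_obs(); R=Ro.from_euler('z',.086)
print('lid frame',R.inv().apply(o['tool_pos']-[495,-220.8,0]).round(1),'yaw rel',o['tcp_rot'][2]-.086,'q6',o['joint_positions'][5])
c=capture('scene')
hsv=cv2.cvtColor(c['color'],cv2.COLOR_RGB2HSV)
im=c['color'].astype(int); r,g,b=im[...,0],im[...,1],im[...,2]
m=(b>80)&(r<80)&(b>g+40)&(b>r+60);q=pix(c,[495,-221,80])[0]; yy,xx=np.mgrid[:480,:640]
print('lid',rect(c,m&(np.hypot(xx-q[0],yy-q[1])<60),76)[0])
E
python3 lf.py
```

```text
time: 13.17
tool_pos: [484.1, -121.0, 334.9]
tcp_rot: [-3.138, 0.002, 0.813]
contact_force: [-0.1, -0.3, -0.0]
grip_width: 0.6
time: 14.0
tool_pos: [484.7, -122.1, 286.6]
tcp_rot: [-3.134, -0.004, 1.656]
contact_force: [-1.6, 0.2, -0.6]
grip_width: 0.3
lid frame [ -1.8  99.2 286.6] yaw rel 1.569897714187442 q6 -0.4849223272924977
lid ((493.2227783203125, -220.4637908935547), (112.77706909179688, 155.8076171875), 4.243898868560791)
```

```bash
python3 -m pendant '[[[0,0,0.01],[0,0,0],0],[[0,0,0.018],[0,0,0],0],[[0,0,0.025],[0,0,0],0],[[0,0,0.032],[0,0,0],0],[[0,0,0.038],[0,0,0],0],[[0,0,0.044],[0,0,0],0],[[0,0,0.05],[0,0,0],0],[[0,0,0.056],[0,0,0],0],[[0,0,0.063],[0,0,0],0],[[0,0,0.063],[0,0,0],0]]';  python3 -m pendant '[[[-0.001,0,0],[0,0,0],0],[[-0.002,0,0],[0,0,0],0],[[-0.003,0,0],[0,0,0],0],[[-0.004,0,0],[0,0,0],0],[[-0.005,0,0],[0,0,0],0],[[-0.005,0,0],[0,0,0],0],[[-0.005,0,0],[0,0,0],0]]'; python3 -m pendant '[[[-0.001,0,0],[0,0,0],0],[[-0.001,0,0],[0,0,0],0],[[-0.001,0,0],[0,0,0],0]]';python3 -m pendant '[[[-0.001,0,0],[0,0,0],0],[[-0.001,0,0],[0,0,0],0],[[-0.001,0,0],[0,0,0],0]]'; python3 lf.py
```

```text
time: 14.88
tool_pos: [486.1, -122.6, 225.7]
tcp_rot: [-3.139, -0.001, 1.656]
contact_force: [0.3, 1.0, -0.3]
grip_width: 0.6
time: 15.47
tool_pos: [487.0, -127.9, 227.4]
tcp_rot: [3.141, 0.0, 1.656]
contact_force: [-0.5, -0.3, -0.8]
grip_width: 0.7
time: 15.72
tool_pos: [487.1, -128.7, 227.2]
tcp_rot: [3.142, 0.0, 1.656]
contact_force: [0.1, -0.5, 0.0]
grip_width: 0.3
time: 15.97
tool_pos: [487.1, -129.7, 227.2]
tcp_rot: [-3.142, 0.0, 1.656]
contact_force: [-1.0, 0.5, -0.7]
grip_width: 0.4
lid frame [ -0.   91.4 227.2] yaw rel 1.5697790139745817 q6 -0.4972893733605399
lid ((495.4930419921875, -244.07403564453125), (112.65277862548828, 118.28939819335938), 5.3980889320373535)
```

```bash
python3 -m pendant '[[[-0.001,0,0],[0,0,0],0],[[-0.001,0,0],[0,0,0],0],[[-0.001,0,0],[0,0,0],0]]';python3 -m pendant '[[[-0.001,0,0],[0,0,0],0],[[-0.001,0,0],[0,0,0],0],[[-0.001,0,0],[0,0,0],0]]'; python3 - <<'E'
from h import *
c=capture('scene'); a=cv2.resize(c['color'][150:250,150:290,::-1],(400,286),interpolation=2)
w=capture('top');q=pix(w,[495,-130,60])[0].astype(int); b=cv2.resize(w['color'][q[1]-45:q[1]+45,q[0]-63:q[0]+63,::-1],(400,286),interpolation=2)
cv2.imwrite('pics/s9.png',np.hstack([a,b]))
E
```

```text
time: 16.27
tool_pos: [487.0, -130.5, 227.1]
tcp_rot: [-3.141, -0.001, 1.656]
contact_force: [-1.0, 2.8, -0.2]
grip_width: 0.8
time: 16.52
tool_pos: [486.9, -130.9, 227.1]
tcp_rot: [-3.14, -0.002, 1.656]
contact_force: [-1.3, 6.4, 2.0]
grip_width: 0.3
```

View pics/s9.png

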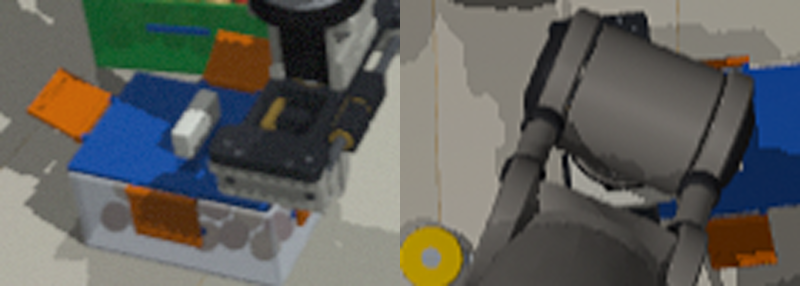

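Clip +x hangs vertical; clip +y met its end stop (6 N at 90.3 mm). Now over the lid to −y with the same orientation.

```bash
python3 -m pendant '[[[0.012,0,0],[0,0,0],0],[[0.012,0,-0.04],[0,0,0],0],[[0.012,0,-0.08],[0,0,0],0],[[0.0,0,-0.11],[0,0,0],0],[[-0.035,0,-0.11],[0,0,0],0],[[-0.075,0,-0.11],[0,0,0],0],[[-0.115,0,-0.11],[0,0,0],0],[[-0.15,0,-0.11],[0,0,0],0],[[-0.18,0,-0.11],[0,0,0],0],[[-0.191,0,-0.11],[0,0,0],0]]' && python3 -m pendant '[[[0,0,0.02],[0,0,0],0],[[0,0,0.045],[0,0,0],0],[[0,0,0.045],[0,0,0],0],[[0,0,0.045],[0,0,0],0]]'; python3 lf.py
```

```text
time: 17.45
tool_pos: [503.4, -325.6, 337.2]
tcp_rot: [3.141, 0.003, 1.653]
contact_force: [-0.3, 0.4, 0.3]
grip_width: 0.3
time: 17.78
tool_pos: [503.4, -321.2, 291.4]
tcp_rot: [-3.139, -0.002, 1.656]
contact_force: [-0.4, -0.2, 0.8]
grip_width: 0.6
lid frame [-2.000e-01 -1.008e+02  2.914e+02] yaw rel 1.5702491592442265 q6 -0.7815400749624788
lid ((492.642822265625, -225.16029357910156), (115.70246887207031, 155.5297088623047), 4.130178451538086)
```

```bash
python3 -m pendant '[[[-0.003,0,0.01],[0,0,0],0],[[-0.003,0,0.018],[0,0,0],0],[[-0.003,0,0.025],[0,0,0],0],[[-0.003,0,0.032],[0,0,0],0],[[-0.003,0,0.038],[0,0,0],0],[[-0.003,0,0.044],[0,0,0],0],[[-0.003,0,0.05],[0,0,0],0],[[-0.003,0,0.056],[0,0,0],0],[[-0.003,0,0.063],[0,0,0],0],[[-0.003,0,0.065],[0,0,0],0]]';  python3 -m pendant '[[[0.001,0,0],[0,0,0],0],[[0.002,0,0],[0,0,0],0],[[0.003,0,0],[0,0,0],0],[[0.004,0,0],[0,0,0],0],[[0.005,0,0],[0,0,0],0],[[0.005,0,0],[0,0,0],0],[[0.005,0,0],[0,0,0],0]]'; python3 -m pendant '[[[0.001,0,0],[0,0,0],0],[[0.001,0,0],[0,0,0],0],[[0.001,0,0],[0,0,0],0]]';python3 -m pendant '[[[0.001,0,0],[0,0,0],0],[[0.001,0,0],[0,0,0],0],[[0.001,0,0],[0,0,0],0]]'; python3 lf.py
```

```text
time: 18.67
tool_pos: [503.5, -324.8, 225.7]
tcp_rot: [-3.14, -0.001, 1.656]
contact_force: [-0.1, -0.2, 0.5]
grip_width: 0.5
time: 19.25
tool_pos: [503.4, -319.9, 227.4]
tcp_rot: [3.141, 0.0, 1.656]
contact_force: [0.1, -0.6, 0.1]
grip_width: 0.5
time: 19.5
tool_pos: [503.3, -319.0, 227.3]
tcp_rot: [3.141, 0.0, 1.656]
contact_force: [0.1, 0.0, 1.0]
grip_width: 0.5
time: 19.75
tool_pos: [503.2, -318.0, 227.2]
tcp_rot: [-3.142, 0.0, 1.656]
contact_force: [0.1, -0.6, 0.2]
grip_width: 0.3
lid frame [-2.000e-01 -9.750e+01  2.272e+02] yaw rel 1.569839494926658 q6 -0.7772872542697642
lid ((493.2007751464844, -220.46563720703125), (113.88068389892578, 155.86805725097656), 4.167349815368652)
```

```bash
for i in 1; do python3 -m pendant '[[[0.001,0,0],[0,0,0],0],[[0.002,0,0],[0,0,0],0],[[0.002,0,0],[0,0,0],0],[[0.002,0,0],[0,0,0],0]]'; done; python3 -m pendant '[[[0.001,0,0],[0,0,0],0],[[0.001,0,0],[0,0,0],0],[[0.001,0,0],[0,0,0],0]]'; python3 -m pendant '[[[0.001,0,0],[0,0,0],0],[[0.001,0,0],[0,0,0],0],[[0.001,0,0],[0,0,0],0]]'
```

```text
time: 20.13
tool_pos: [502.9, -315.9, 227.2]
tcp_rot: [-3.141, -0.0, 1.656]
contact_force: [0.7, -0.8, 0.2]
grip_width: 0.6
time: 20.38
tool_pos: [502.9, -315.6, 227.4]
tcp_rot: [3.141, 0.002, 1.656]
contact_force: [-0.5, -5.7, -1.4]
grip_width: 0.8
time: 20.63
tool_pos: [502.9, -315.3, 227.7]
tcp_rot: [3.141, 0.003, 1.656]
contact_force: [-0.7, -8.9, -0.6]
grip_width: 0.4
```

Clip −y met its stop (9 N). Now −x: turn back a quarter turn and go to radial −80.

```bash
python3 -m pendant '[[[-0.012,0,0],[0,0,0],0],[[-0.012,0,-0.04],[0,0,0],0],[[-0.012,0,-0.08],[0,0,0],0],[[-0.012,0,-0.11],[0,0,0],0],[[0.0,-0.015,-0.11],[0,0,0.12],0],[[0.02,-0.03,-0.11],[0,0,0.24],0],[[0.04,-0.045,-0.11],[0,0,0.36],0],[[0.06,-0.06,-0.11],[0,0,0.48],0],[[0.08,-0.075,-0.11],[0,0,0.6],0],[[0.092,-0.0805,-0.11],[0,0,0.72],0]]' && python3 -m pendant '[[[0,0,0],[0,0,0.12],0],[[0,0,0],[0,0,0.24],0],[[0,0,0],[0,0,0.36],0],[[0,0,0],[0,0,0.48],0],[[0,0,0],[0,0,0.6],0],[[0,0,0],[0,0,0.72],0],[[0,0,0],[0,0,0.85],0],[[0,0,0.02],[0,0,0.85],0],[[0,0,0.045],[0,0,0.85],0],[[0,0,0.045],[0,0,0.85],0]]'; python3 lf.py
```

```text
time: 21.47
tool_pos: [413.0, -227.5, 337.1]
tcp_rot: [-3.139, -0.001, 0.93]
contact_force: [0.9, 0.4, -0.3]
grip_width: 0.3
time: 22.3
tool_pos: [413.8, -228.4, 289.0]
tcp_rot: [-3.136, 0.005, 0.086]
contact_force: [-1.9, 0.6, -0.9]
grip_width: 0.2
lid frame [-81.6  -0.6 289. ] yaw rel -0.00036235458220593153 q6 0.8178155233243366
lid ((493.2007751464844, -220.46563720703125), (113.88068389892578, 155.86805725097656), 4.167349815368652)
```

```bash
python3 -m pendant '[[[0,0,0.01],[0,0,0],0],[[0,0,0.018],[0,0,0],0],[[0,0,0.025],[0,0,0],0],[[0,0,0.032],[0,0,0],0],[[0,0,0.038],[0,0,0],0],[[0,0,0.044],[0,0,0],0],[[0,0,0.05],[0,0,0],0],[[0,0,0.056],[0,0,0],0],[[0,0,0.063],[0,0,0],0],[[0,0,0.065],[0,0,0],0]]';  python3 -m pendant '[[[0.001,0,0],[0,0,0],0],[[0.002,0,0],[0,0,0],0],[[0.003,0,0],[0,0,0],0],[[0.003,0,0],[0,0,0],0],[[0.003,0,0],[0,0,0],0]]'; python3 -m pendant '[[[0.001,0,0],[0,0,0],0],[[0.001,0,0],[0,0,0],0],[[0.001,0,0],[0,0,0],0]]';python3 -m pendant '[[[0.001,0,0],[0,0,0],0],[[0.001,0,0],[0,0,0],0],[[0.001,0,0],[0,0,0],0]]';python3 -m pendant '[[[0.001,0,0],[0,0,0],0],[[0.001,0,0],[0,0,0],0],[[0.001,0,0],[0,0,0],0]]'
```

```text
time: 23.18
tool_pos: [414.6, -229.0, 226.0]
tcp_rot: [-3.14, 0.001, 0.086]
contact_force: [-0.2, 0.3, 0.5]
grip_width: 0.3
time: 23.6
tool_pos: [418.0, -229.0, 227.5]
tcp_rot: [3.141, -0.001, 0.086]
contact_force: [-0.2, -0.7, -0.6]
grip_width: 0.5
time: 23.85
tool_pos: [418.9, -228.9, 227.3]
tcp_rot: [3.141, -0.0, 0.086]
contact_force: [-0.8, -0.1, 0.5]
grip_width: 0.6
time: 24.1
tool_pos: [419.9, -228.8, 227.2]
tcp_rot: [3.141, -0.0, 0.086]
contact_force: [1.2, 0.1, 0.3]
grip_width: 0.4
time: 24.35
tool_pos: [420.8, -228.7, 227.2]
tcp_rot: [3.142, 0.0, 0.086]
contact_force: [-0.7, 0.2, -0.3]
grip_width: 0.6
```

```bash
python3 -m pendant '[[[0.001,0,0],[0,0,0],0],[[0.001,0,0],[0,0,0],0],[[0.001,0,0],[0,0,0],0]]';python3 -m pendant '[[[0.001,0,0],[0,0,0],0],[[0.001,0,0],[0,0,0],0],[[0.001,0,0],[0,0,0],0]]'; python3 -m pendant '[[[0.001,0,0],[0,0,0],0],[[0.001,0,0],[0,0,0],0],[[0.001,0,0],[0,0,0],0]]'
```

```text
time: 24.6
tool_pos: [421.8, -228.6, 227.2]
tcp_rot: [3.142, -0.0, 0.086]
contact_force: [0.8, 0.4, -0.2]
grip_width: 0.5
time: 24.85
tool_pos: [422.6, -228.4, 227.2]
tcp_rot: [-3.141, 0.0, 0.086]
contact_force: [-2.2, -0.1, -0.1]
grip_width: 0.4
time: 25.1
tool_pos: [423.1, -228.3, 227.1]
tcp_rot: [-3.141, 0.002, 0.086]
contact_force: [-5.8, 0.9, 3.2]
grip_width: 0.5
```

Stop met on −x too (6 N). Back off, rise, move aside and check.

```bash
python3 -m pendant '[[[-0.012,0,0],[0,0,0],0],[[-0.012,0,-0.03],[0,0,0],0],[[-0.012,0,-0.07],[0,0,0],0],[[-0.012,0,-0.11],[0,0,0],0],[[-0.012,0,-0.15],[0,0,0],0],[[-0.012,0.02,-0.18],[0,0,0],0],[[-0.012,0.06,-0.18],[0,0,0],0],[[-0.012,0.1,-0.18],[0,0,0],0],[[-0.012,0.14,-0.18],[0,0,0],0],[[-0.012,0.15,-0.18],[0,0,0],0]]'; python3 lf.py
python3 - <<'E'
from h import *
c=capture('scene'); a=cv2.resize(c['color'][160:250,160:280,::-1],(400,300),interpolation=2)
w=capture('top'); b=cv2.resize(w['color'][200:305,350:470,::-1],(400,300),interpolation=2)
wr=capture('wrist'); d=cv2.resize(wr['color'][:300,:,::-1],(640,300))
o=np.zeros((600,800,3),np.uint8);o[:300,:400]=a;o[:300,400:]=b;o[300:,:640]=d
cv2.imwrite('pics/s10.png',o)
E
```

```text
time: 25.93
tool_pos: [424.5, -383.6, 407.2]
tcp_rot: [3.138, -0.001, 0.083]
contact_force: [-0.7, -0.7, -1.1]
grip_width: 0.4
lid frame [ -84.2 -156.1  407.2] yaw rel -0.0031099338382562236 q6 0.6197300050831049
lid ((497.12176513671875, -220.08154296875), (114.91394805908203, 155.8660430908203), 4.70371150970459)
```

View pics/s10.png

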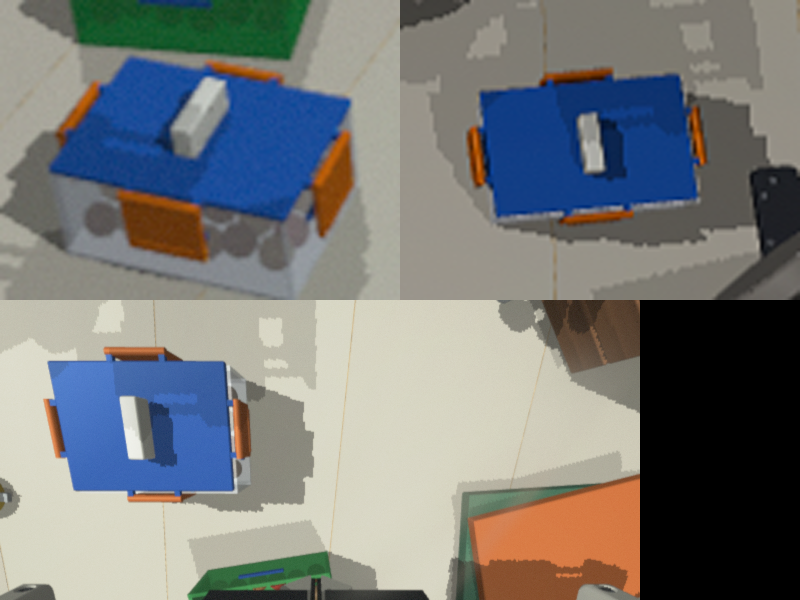

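All four clips hang flat against the box. The lid measures (497.1, -220.1), yaw 4.7°, against the box at about (495.5, -220.5), 4.8°.

```bash
python3 -m pendant '[[[0,0,0],[0,0,0],0],[[0,0,0],[0,0,0],0],[[0,0,0],[0,0,0],0]]'; python3 -c "from plant import *; print(close_job())"
```

```text
time: 26.38
tool_pos: [424.9, -377.7, 407.6]
tcp_rot: [3.141, -0.0, 0.087]
contact_force: [-1.1, 0.2, -0.4]
grip_width: 0.4
the job is handed in; nothing more can be done
None
```

I set the blue lid on the clear box with all four clips raised, then pressed the clips down with closed fingers (+x, +y, −y, −x). The job was handed in at 26.4 s of the 72 s allowed, and it reports no verdict.

- **Lid:** In the last scene-camera check it sits about 1–2 mm off the box centre. It is square within about 0.01 rad and looks level.
- **Clips:** Each one was pushed until the fingers felt its end stop, at 6–9 N. All four hang flat against the box in the final pictures.
- **Arm:** It ended clear of everything, with only noise on the force reading.
- **Bystanders:** No contact with them was felt, and the arm's path stayed clear of them. I did not measure their positions again at the end.
- **Disagreements:** Readings of the lid centre varied by up to 4–5 mm between clip pushes, partly because the arm was in view. The end stops also came 1–3 mm from where I predicted. That fits the lid sliding inside its 2.5 mm plug clearance, which is within the 6 mm tolerance.

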